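# Knock a stuck LED tea light out of its candle cup

## Robot

A 7-joint arm with a two-finger parallel gripper is mounted at the origin on the work surface. World frame = base frame: x ahead of the robot, y to its left, z up, the work surface at z = 0. Lengths are in m, angles in rad, forces in N, time in s.
With the tool pointing down it reaches from about 0.425 to 0.875 m from the base axis. Payload 8.4 kg.
Tool frame: the origin (TCP) lies on the centre line of the jaws, within the pads' length; the fingertips stand 22 mm ahead of it and the grasp point (between the pads) lies 3 mm ahead of it (ctrl.tip_reach is the z of the fingertips in the tool frame, in m); z points along the fingers, y is the line along which they close (so a half turn about z gives the same grasp; the last joint's range is limited). The gripper opens to 87 mm and grips with 3 to 60 N. Pads are 19 mm wide; open, the fingers measure 117 mm over their backs; the gripper's body (75 mm by 190 mm) begins 51 mm behind the grasp point.
Start: joints at [-1.352, 0.333, 0.04, 1.465, -0.013, 1.343, -0.059], TCP at [0.203, 0.617, 0.245] pointing down, gripper open.
Joint ranges: [-2.58, 2.58], [-0.38, 2.09], [-1.3, 1.39], [0.25, 2.4], [-1.5, 4.64], [0.08, 2.09], [-2.65, 2.65]. Speed limits (rad/s): [2.22, 2.22, 2.79, 2.79, 3.14, 3.14, 3.14].

## Interface

Orientations are given as [roll, pitch, yaw] about the fixed x, y, z axes, in that order (R = Rz(yaw) Ry(pitch) Rx(roll)).
In Python, from workcell import telemetry, camera, get_calibration, order, ctrl gives the robot as it stands.
- The arm moves only by the tool arm_command, never from a script. Its argument "targets" is a list of rows, each a list of 7 numbers: the turn, a rotation vector about the tool's x, y, z in degrees, then the shift along the tool's x, y, z in mm, then the closure, from 0 (fully open) to 1 (shut). In form: [[wx, wy, wz, x, y, z, fingers], ...]. A call has exactly 5 rows; each row is the pose to reach, as a shift and turn from the pose commanded when the call began, along the tool's axes at that moment; what a row does not reach only later rows make up. A row lasts 1/12 s, in which the tool goes at most 41.7 mm and 7.16 degrees, less where a joint would pass 70% of its speed; a pose out of reach is approached as far as the arm can. A call with a gripper value outside its range is refused whole. The fingers move at their own pace and stop on an object; "squeeze" is the grip in N (left out, the last holds). Time passes only in rows, so rows that repeat a pose let the fingers close, or fill a call up. It gives the time, the measured TCP pose, the force, the opening and the grip force at its end, in the units of the state.
- telemetry.get_obs(): the state, without advancing time (a new reading comes with each control period).
- camera(name): name is "scene" or "top" or "wrist"; returns the picture (400x640x3 uint8, blue, green, red); there is no depth.
- get_calibration(name): a dict with "fx", "fy", "cx", "cy" (pixels), "T" (4x4, takes a point from camera to world coordinates); the wrist camera has in their place "mount" (4x4, takes a point from camera to tool coordinates, whose origin is the TCP and whose axes are the flange's). Camera axes: x right, y up, looking along -z (the intrinsics and any distortion apply to the point x, -y, -z); pixel columns grow to the right and rows downward; lengths in m; the calibration is good to about 2 mm. A picture is of the moment at which its call begins: read the wrist's pose just before it. get_calibration takes no time and is no camera call.
- order.close_job(): hands the job in; it is judged then, once.
The state is a dict: "time": time; "joint_positions": joint angles; "qvel": joint speeds; "joint_efforts": joint torques, N m; "ee_pos": TCP position; "eef_rot": TCP orientation; "ft_force": force on the tool from outside, world axes, zero at the start; "moment": the same for the moment, N m; "grip_width": finger opening in m; "grasp_force": force on a finger pad.
Only numpy, scipy, OpenCV 4.12 (cv2) and the standard library are available. Lean on these libraries where they do the work, as an engineer would, in place of code of your own. Each camera call takes 0.05 s, during which the arm holds its last target. There are 200 camera calls.

## Task

An LED tea light is stuck in the small metal candle cup that lies in the wooden cradle. Lift the cup out, hold it over the tray turned well over with its mouth steeply down, and tap its rim on the tray until the tea light drops out and stays in the tray. Then lay the empty cup back in its cradle as it lay before and let go, leaving the mug, the tape roll and the plant alone.

Things in the scene. Friction and masses are not known exactly. Their poses are not given: they have to be found in the camera images.
- cup_center (a point): Centre of the candle cup, a plain aluminium cylinder 62 mm long, 49 mm outside diameter (twelve-sided to the touch), 42 mm bore, closed foot 4 mm thick, 110 g (varies). The point is on its axis, 31 mm from either end; z points out of the mouth, x down as it lies. At the start the cup lies in the cradle, z pointing away from the robot and 15 degrees above level.
- cup_mouth (a point): Centre of the cup's mouth, 31 mm along z from its centre. To be well over, the mouth must point at least 40 degrees below level (55 is better): a turn of 55 to 70 degrees or more in the hand. A grasp with the fingers leaning forward, tips towards the mouth, leaves the wrist room for it.
- cup: The cup as a whole (origin at the centre of its foot, z out of the mouth). In the cradle it rests on two rods below and against a stop behind its foot; its left and right sides are clear for the fingers. It can slip or turn a little in the hand when knocked, so look again once it is laid down and take it anew if it is not home.
- tealight_center (a point): Centre of the LED tea light: a white plastic disc 39 mm across, 20 mm thick, edges rounded, with a clear flame 9 mm high; about 35 g (varies). z points to the flame. At the start it sits on the cup's foot, flame towards the mouth, centre 17 mm further in than the cup's centre.
- tealight: The tea light as a whole (origin at its flat underside). Two sprung ball studs in the cup wall hold it in: they carry its weight when the cup is merely turned over. A smart knock of the rim on something hard (moving at some 0.2 to 0.4 m/s, harder if need be, perhaps several times) throws it past them; then it slides out of the steep cup.
- tray_in (a point): Centre of the tray's inner floor, 6 mm above the desk; the floor is rigid and good to tap on. The tray is a fixed shallow wooden box, 210 mm (its x) by 170 mm (its y) outside, walls 6 mm thick and 28 mm high in all.
- tray: The tray (origin on the desk under its centre).
- cradle_seat (a point): Where the cup's centre lies in the cradle, 85 mm above the desk. x is level, along the cradle, on the mouth's side (the mouth points along +x and 15 degrees up), z up. The fixed cradle: wooden foot 110 x 70 x 14 mm, two 8 mm steel rods 28 mm apart under the cup, a 22 mm wide stop behind its foot, its top 6 mm below the cup's axis.
- mug: Bystander: white ceramic mug, 80 mm across, 95 mm high (origin at its underside).
- tape_roll: Bystander: cardboard tape core standing flat, 90 mm across, 48 mm high (origin at its underside).
- potted_plant: Bystander: small plant in a terracotta pot, 72 mm across, about 100 mm high (origin at its underside).
Not all that is in view belongs to the job. Of the things shaped like the cup, the aluminium one is meant.

How it is judged:
By the outcome, as a careful person would: the job done as asked, in the order asked, and still so for the second after the job is handed in, with the robot touching nothing.
It also fails if it takes over 61 s, if anything falls off the work surface, if the arm or the gripper's body presses on something with over 40 N, if the wrist force passes 120 N, or if a joint passes its speed limit or range.

## Working session

There is one attempt and no reset: what is moved stays moved. The work goes in short steps, Python scripts to look and compute and a tool call to move; the robot and the scene stay as the last step left them, time stands still between calls to the robot, and variables do not carry over. Pictures are saved under pics/ and viewed, at most 10 in all, crops included, and the job is handed in when it is done.

Besides the shell and the picture viewer there is one more tool, called after "Emit:" as name(argument=value, ...), one argument or row to a line, values as JSON. arm_command: Moves the arm, as the interface text tells. Its arguments: {"type":"object","properties":{"targets":{"type":"array"},"squeeze":{"type":"number"}},"required":["targets"]}

```bash
ls; mkdir -p pics; cat > h.py <<'E'
import numpy as np, cv2
from workcell import telemetry, camera, get_calibration, order, ctrl
from scipy.spatial.transform import Rotation as R
E
python3 - <<'E'
from h import *
o=telemetry.get_obs()
for k,v in o.items(): print(k,np.round(v,3))
print(ctrl.tip_reach,[a for a in dir(ctrl) if a[0]!='_'])
a=camera('scene');b=camera('top')
cv2.imwrite('pics/scene.png',a);cv2.imwrite('pics/top.png',b)
for n in('scene','top','wrist'):print(n,{k:np.round(v,4) for k,v in get_calibration(n).items()})
E
```

```text
pics
time 0.0
joint_positions [-1.352  0.334  0.04   1.466 -0.013  1.343 -0.059]
qvel [-0.    -0.    -0.    -0.001  0.001 -0.001 -0.   ]
joint_efforts [ 1.0000e-03 -6.5638e+01  1.3350e+00 -4.0379e+01 -6.0000e-02  4.5000e-02
  0.0000e+00]
ee_pos [0.203 0.617 0.244]
eef_rot [-3.14   0.     2.824]
ft_force [-0.043 -0.143 -1.15 ]
moment [0.029 0.022 0.029]
grasp_force 0.0
grip_width 0.087
0.022 ['Unreachable', 'tip_reach']
scene {'fx': np.float64(379.8089), 'fy': np.float64(379.8089), 'cx': np.float64(313.0015), 'cy': np.float64(208.6014), 'T': array([[ 0.3702, -0.516 ,  0.7724,  1.3161],
       [ 0.9289,  0.213 , -0.3029, -0.3036],
       [-0.0082,  0.8297,  0.5582,  0.613 ],
       [ 0.    ,  0.    ,  0.    ,  1.    ]])}
top {'fx': np.float64(444.4618), 'fy': np.float64(444.4618), 'cx': np.float64(323.3278), 'cy': np.float64(199.1039), 'T': array([[ 0.0155,  0.9943, -0.1054,  0.5364],
       [-0.9999,  0.0147, -0.0078, -0.0105],
       [-0.0062,  0.1056,  0.9944,  0.9722],
       [ 0.    ,  0.    ,  0.    ,  1.    ]])}
wrist {'fx': np.float64(282.2803), 'fy': np.float64(282.2803), 'cx': np.float64(321.0516), 'cy': np.float64(200.3965), 'mount': array([[ 1.000e-04,  9.590e-01,  2.833e-01,  7.680e-02],
       [ 1.000e+00,  3.000e-04, -1.300e-03,  6.000e-04],
       [-1.300e-03,  2.833e-01, -9.590e-01, -1.396e-01],
       [ 0.000e+00,  0.000e+00,  0.000e+00,  1.000e+00]])}
```

View pics/top.png

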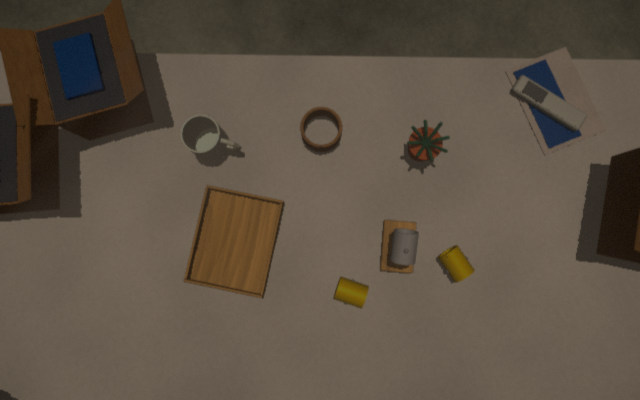

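View pics/scene.png

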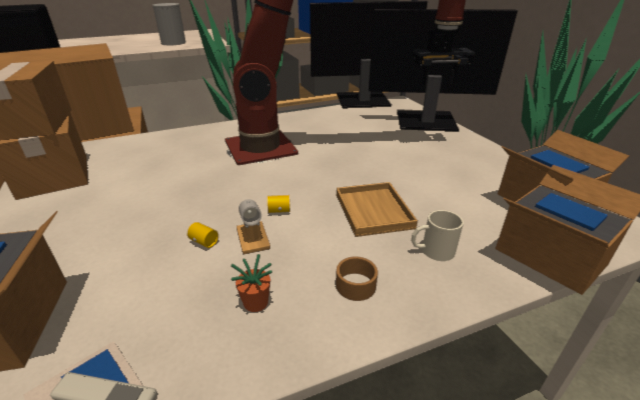

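The top view shows the aluminium cup in its cradle at about (404,247), the tray at (236,242), and yellow decoys at (351,292) and (456,264). The scene view shows the same cup at (250,212) with its mouth away from the robot; the mug, tape roll and plant stand further out in +x.

```bash
cat >> h.py <<'E'
def cam(n,obs=None):
    c=get_calibration(n)
    if n=='wrist':
        M=np.eye(4);M[:3,:3]=R.from_euler('xyz',obs['eef_rot']).as_matrix();M[:3,3]=obs['ee_pos'];T=M@c['mount']
    else:T=c['T']
    return c,T
def ray(n,uv,obs=None):
    c,T=cam(n,obs);u,v=uv
    d=np.array([(u-c['cx'])/c['fx'],-(v-c['cy'])/c['fy'],-1]);return T[:3,3],T[:3,:3]@d
def onz(n,uv,z,obs=None):
    p,d=ray(n,uv,obs);return p+d*(z-p[2])/d[2]
def proj(n,P,obs=None):
    c,T=cam(n,obs);q=T[:3,:3].T@(np.array(P)-T[:3,3]);return np.array([c['cx']+c['fx']*q[0]/-q[2],c['cy']+c['fy']*q[1]/q[2]])
def tri(n1,uv1,n2,uv2,o=None):
    p,d=ray(n1,uv1,o);q,e=ray(n2,uv2,o);s=np.linalg.lstsq(np.c_[d,-e],q-p,rcond=None)[0]
    a=p+s[0]*d;b=q+s[1]*e;return (a+b)/2,np.linalg.norm(a-b)
E
python3 - <<'E'
from h import *
b=cv2.imread('pics/top.png');hsv=cv2.cvtColor(b,cv2.COLOR_BGR2HSV)
m=cv2.inRange(hsv,(5,90,60),(25,255,255))
for nm,(x0,y0,x1,y1),z in(('cradle',(375,212,424,282),.014),('tray',(175,175,300,305),.028)):
    s=np.zeros_like(m);s[y0:y1,x0:x1]=m[y0:y1,x0:x1]
    pts=cv2.findNonZero(s);r=cv2.minAreaRect(cv2.convexHull(pts));bx=cv2.boxPoints(r)
    P=np.array([onz('top',q,z) for q in bx]);print(nm,bx.round(1).tolist(),P.round(4).tolist(),P.mean(0).round(4),[np.linalg.norm(P[i]-P[i-1]).round(4) for i in(1,2)])
s=hsv[225:275,380:425];
g=np.zeros_like(m);g[220:275,380:425]=cv2.inRange(hsv,(0,0,75),(180,60,255))[220:275,380:425]
c=cv2.resize(b[210:285,370:435],None,fx=6,fy=6,interpolation=cv2.INTER_CUBIC)
a=cv2.imread('pics/scene.png');d=cv2.resize(a[185:265,220:285],None,fx=6,fy=6,interpolation=cv2.INTER_CUBIC)
cv2.imwrite('pics/crop.png',np.hstack([c,d[:450]]))
E
```

```text
cradle [[379.1000061035156, 270.6000061035156], [383.1000061035156, 219.10000610351562], [416.3999938964844, 221.60000610351562], [412.3999938964844, 273.20001220703125]] [[0.4866, -0.1242, 0.014], [0.5966, -0.1325, 0.014], [0.5922, -0.2043, 0.014], [0.4823, -0.1951, 0.014]] [ 0.5394 -0.164   0.014 ] [np.float64(0.1103), np.float64(0.0719)]
tray [[182.89999389648438, 281.29998779296875], [203.89999389648438, 183.1999969482422], [284.20001220703125, 200.39999389648438], [263.20001220703125, 298.5]] [[0.4586, 0.289, 0.028], [0.6671, 0.2539, 0.028], [0.6325, 0.0804, 0.028], [0.4259, 0.1192, 0.028]] [0.546  0.1856 0.028 ] [np.float64(0.2114), np.float64(0.1769)]
```

View pics/crop.png

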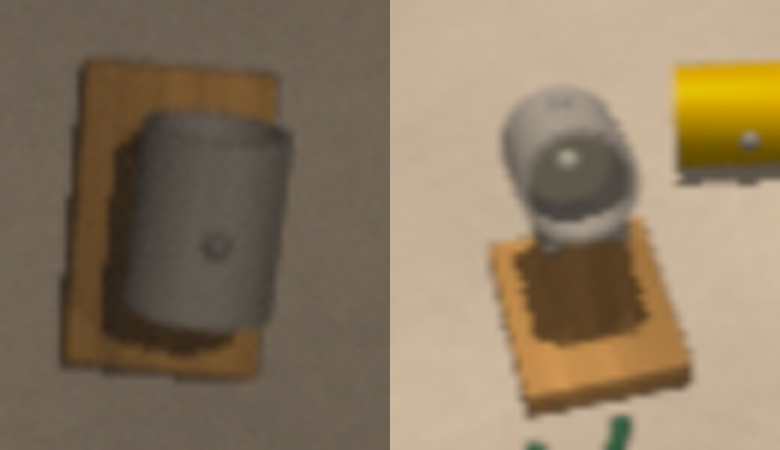

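The cup, mouth-up slightly, lies nearly on the cradle's centre line. Mouth centre is at about top (406,232), foot at about (402.5,262).

```bash
cat >> h.py <<'E'
YC=np.radians(-4.4)
def Rt(yaw,lean): # tool x forward at yaw (deg), tips leaning forward by lean (deg)
    return R.from_euler('z',yaw,degrees=True)*R.from_euler('y',-lean,degrees=True)*R.from_euler('x',180,degrees=True)
def delta(P,Rm,o=None,P0=None,R0=None):
    if P0 is None:
        o=o or telemetry.get_obs();P0=np.array(o['ee_pos']);R0=R.from_euler('xyz',o['eef_rot'])
    return np.round(np.r_[(R0.inv()*Rm).as_rotvec(degrees=True),R0.inv().apply(np.array(P)-P0)*1e3],1)
E
python3 - <<'E'
from h import *
m=onz('top',(406,232),.093);f=onz('top',(402.5,262),.077);print(m,f,(m+f)/2,np.degrees(np.arctan2(*(m-f)[1::-1])))
print(onz('top',(404.3,247),.085))
for z,uv in((.085,(250,209)),):print(onz('scene',uv,z))
print('proj seat guess',proj('scene',(m+f)/2), proj('scene',m),proj('scene',f))
# path
o=telemetry.get_obs();P0=np.array(o['ee_pos']);R0=R.from_euler('xyz',o['eef_rot'])
az0,az1=np.degrees(np.arctan2(P0[1],P0[0])),-17
for k in range(1,6):
    s=k/5;a=np.radians(az0+(az1-az0)*s);r=.65+(.56-.65)*s
    P=[r*np.cos(a),r*np.sin(a),.245];Rm=Rt(161.8+(-4.4-161.8)*s,0)
    print(delta(P,Rm,P0=P0,R0=R0));P0,R0=np.array(P),Rm
E
```

```text
[ 0.5668321  -0.16764715  0.093     ] [ 0.50760495 -0.16329189  0.077     ] [ 0.53721853 -0.16546952  0.085     ] -4.205662587136987
[ 0.53738311 -0.16558819  0.085     ]
[ 0.52707169 -0.16287854  0.085     ]
proj seat guess [249.96743541 211.34666408] [251.73188323 215.23135389] [248.30525191 207.6871241 ]
[-1.000e-01  0.000e+00  3.320e+01 -1.928e+02 -4.770e+01 -1.200e+00]
[   0.    -0.    33.2 -193.1    4.4    0. ]
[   0.    -0.    33.2 -179.8   53.7    0. ]
[   0.    -0.    33.2 -154.5   96.4    0. ]
[   0.    -0.    33.2 -119.8  129.7    0. ]
```

Emit:
arm_command(
  targets=[
    [0, 0, 6.6, -39, -9, 0, 0],
    [0, 0, 13.2, -77, -19, 0, 0],
    [0, 0, 20, -116, -28, 0, 0],
    [0, 0, 26.4, -154, -38, 0, 0],
    [0, 0, 33, -193, -47, 0, 0],
  ],
)

```text
time: 0.52
ee_pos: [0.3729, 0.5111, 0.2443]
eef_rot: [-3.141, 0.0, 2.243]
ft_force: [-0.5, 1.4, 0.5]
grip_width: 0.0872
grasp_force: 0.0
```

Emit:
arm_command(
  targets=[
    [0, 0, 6.6, -39, 1, 0, 0],
    [0, 0, 13.2, -77, 2, 0, 0],
    [0, 0, 20, -116, 3, 0, 0],
    [0, 0, 26.4, -154, 4, 0, 0],
    [0, 0, 33, -193, 5, 0, 0],
  ],
)

```text
time: 0.93
ee_pos: [0.4973, 0.3636, 0.2443]
eef_rot: [-3.141, 0.0, 1.667]
ft_force: [0.2, 0.1, -0.6]
grip_width: 0.0871
grasp_force: 0.0
```

Emit:
arm_command(
  targets=[
    [0, 0, 6.6, -36, 11, 0, 0],
    [0, 0, 13.2, -72, 21, 0, 0],
    [0, 0, 20, -108, 32, 0, 0],
    [0, 0, 26.4, -144, 43, 0, 0],
    [0, 0, 33, -180, 54, 0, 0],
  ],
)

```text
time: 1.35
ee_pos: [0.5686, 0.1897, 0.2444]
eef_rot: [-3.141, 0.0, 1.09]
ft_force: [1.0, 1.6, 0.5]
grip_width: 0.0869
grasp_force: 0.0
```

```bash
python3 - <<'E'
from h import *
o=telemetry.get_obs();print(o['time'],np.round(o['joint_positions'],3),o['ee_pos'],np.degrees(o['eef_rot']).round(1))
c=np.array([.537,-.1655,.085]);Rm=Rt(-4.4,45);zt=Rm.as_matrix()[:,2];print(zt)
P0=np.array(o['ee_pos']);R0=R.from_euler('xyz',o['eef_rot'])
P=c-.003*zt-.11*zt;d=delta(P,Rm,o);print('to pre45',P,d)
h=(R0.inv()*Rm)
mid=R0*R.from_rotvec(h.as_rotvec()*.5); print('half',delta((P+P0)/2,mid,o), delta(P,Rm,P0=(P+P0)/2,R0=mid))
E
```

```text
1.35 [-0.859  0.249  0.558  1.617 -0.136  1.314 -0.761] [0.56864304 0.18969626 0.24437321] [-180.     0.    62.5]
[ 0.70502276 -0.05424855 -0.70710678]
to pre45 [ 0.45733243 -0.15936991  0.16490307] [ -26.2   39.7   63.2 -361.    62.6   79.5]
half [ -13.1   19.8   31.6 -180.5   31.3   39.8] [ -13.1   19.8   31.6 -144.   120.    -0.8]
```

Emit:
arm_command(
  targets=[
    [-2.2, 3.4, 5.4, -32, 6, 7, 0],
    [-4.4, 6.8, 10.8, -64, 11, 14, 0],
    [-6.6, 10, 16, -96, 17, 21, 0],
    [-9, 13.4, 21.4, -128, 22, 28, 0],
    [-11, 16.8, 26.8, -160, 28, 35, 0],
  ],
)

```text
time: 1.77
ee_pos: [0.5193, 0.0352, 0.2088]
eef_rot: [3.021, -0.33, 0.639]
ft_force: [0.9, -2.0, 0.0]
grip_width: 0.0872
grasp_force: 0.0
```

```bash
cat > go.py <<'E'
from h import *
import sys
x,y,z,yaw,lean,back=map(float,sys.argv[1:7])
o=telemetry.get_obs();print(o['time'],np.round(o['joint_positions'],3),np.round(o['ee_pos'],4),np.degrees(o['eef_rot']).round(1))
Rm=Rt(yaw,lean);zt=Rm.as_matrix()[:,2]
P=np.array([x,y,z])-(.003+back)*zt
d=delta(P,Rm,o);n=max(np.linalg.norm(d[:3])/7.16,np.linalg.norm(d[3:])/41.7);print('delta',d,'rows',n)
E
python3 go.py .537 -.1655 .085 -4.4 45 .11
```

```text
1.7667 [-0.8   -0.212  0.617  2.121  0.114  0.848 -1.185] [0.5193 0.0352 0.2088] [173.1 -18.9  36.6]
delta [ -15.3   22.7   36.4 -171.1  119.8    2.4] rows 6.361022748380802
```

```bash
python3 go.py .537 -.1655 .175 -4.4 40 0;python3 go.py .537 -.1655 .175 -4.4 35 0
```

```text
1.7667 [-0.8   -0.212  0.617  2.121  0.114  0.848 -1.185] [0.5193 0.0352 0.2088] [173.1 -18.9  36.6]
delta [ -13.6   17.9   37.  -111.4  169.7   15.8] rows 6.046647341432952
1.7667 [-0.8   -0.212  0.617  2.121  0.114  0.848 -1.185] [0.5193 0.0352 0.2088] [173.1 -18.9  36.6]
delta [ -12.    13.1   37.4 -111.2  169.8   15.7] rows 5.7828144406048265
```

Emit:
arm_command(
  targets=[
    [-2.3, 3, 6, -18, 28, 3, 0],
    [-4.6, 6, 12, -37, 56, 5, 0],
    [-6.8, 9, 18, -56, 84, 8, 0],
    [-9, 12, 24, -74, 112, 10, 0],
    [-11.2, 14.8, 30, -92, 140, 13, 0],
  ],
)

```text
time: 2.18
ee_pos: [0.5331, -0.1309, 0.184]
eef_rot: [3.091, -0.642, 0.074]
ft_force: [0.6, 0.9, -0.3]
grip_width: 0.0868
grasp_force: 0.0
```

```bash
python3 go.py .537 -.1655 .175 -4.4 40 0
```

```text
2.1833 [-0.537 -0.305  0.702  2.323  0.191  0.422 -1.457] [ 0.5331 -0.1309  0.184 ] [177.1 -36.8   4.2]
delta [-2.5  3.1  6.9 -4.4 34.2  6.7] rows 1.1126824211536042
```

Emit:
arm_command(
  targets=[
    [-1.2, 1.5, 3.4, -2, 17, 3, 0],
    [-2.5, 3.1, 6.9, -4, 34, 7, 0],
    [-2.5, 3.1, 6.9, -4, 34, 7, 0],
    [-2.5, 3.1, 6.9, -4, 34, 7, 0],
    [-2.5, 3.1, 6.9, -4, 34, 7, 0],
  ],
)

```text
time: 2.6
ee_pos: [0.5365, -0.1626, 0.1775]
eef_rot: [3.137, -0.695, -0.067]
ft_force: [-0.2, 0.6, 0.1]
grip_width: 0.0867
grasp_force: 0.0
```

```bash
python3 - <<'E'
from h import *
o=telemetry.get_obs();im=camera('wrist')
c=np.array([.537,-.1655,.085]);ax=np.array([np.cos(np.radians(15))*np.cos(YC),np.cos(np.radians(15))*np.sin(YC),np.sin(np.radians(15))])
ya=np.array([-np.sin(YC),np.cos(YC),0]);
up=np.cross(ax,ya)
for e in(-.031,.031):
    pts=np.array([proj('wrist',c+e*ax+.0245*(np.cos(t)*ya+np.sin(t)*up),o) for t in np.linspace(0,6.28,40)])
    cv2.polylines(im,[pts.round().astype(int)],True,(0,0,255),1)
cv2.imwrite('pics/w1.png',im)
E
python3 go.py .537 -.1655 .085 -4.4 40 0
```

```text
2.65 [-0.497 -0.283  0.73   2.348  0.176  0.323 -1.506] [ 0.5367 -0.1624  0.1777] [179.8 -39.8  -3.8]
delta [ -0.1   0.2   0.4 -59.    2.8  68.5] rows 2.1690498347077893
```

View pics/w1.png

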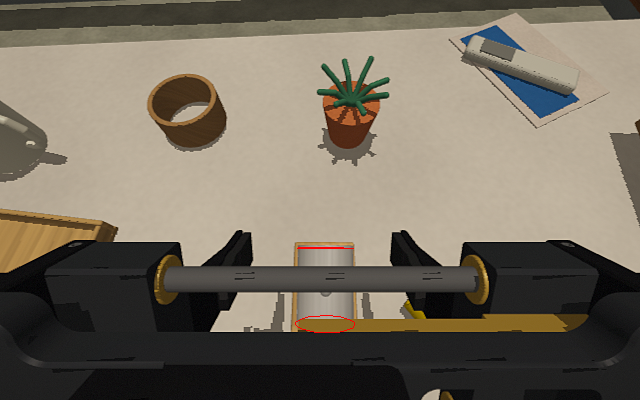

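The red predicted rims match the cup at (325,285), which sits between the fingers (233..408), so I descend.

Emit:
arm_command(
  targets=[
    [0, 0, 0, -14, 3, 16, 0],
    [0, 0, 0, -28, 3, 32, 0],
    [0, 0, 0, -42, 3, 48, 0],
    [0, 0, 0, -54, 3, 62, 0],
    [0, 0, 0, -59, 3, 68, 0],
  ],
)

```text
time: 3.07
ee_pos: [0.5496, -0.1671, 0.106]
eef_rot: [3.138, -0.693, -0.072]
ft_force: [0.2, 0.2, -0.1]
grip_width: 0.0869
grasp_force: 0.0
```

```bash
python3 go.py .537 -.1655 .085 -4.4 40 0
```

```text
3.0667 [-0.974 -0.157  1.273  2.396 -0.179  0.12  -1.126] [ 0.5496 -0.1671  0.106 ] [179.8 -39.7  -4.1]
delta [  0.    0.3   0.2 -23.2  -0.7   5.1] rows 0.5698863040183821
```

```bash
python3 go.py .537 -.1655 .095 -4.4 30 0; python3 go.py .537 -.1655 .085 -4.4 30 0
```

```text
3.0667 [-0.974 -0.157  1.273  2.396 -0.179  0.12  -1.126] [ 0.5496 -0.1671  0.106 ] [179.8 -39.7  -4.1]
delta [  0.1  -9.7   0.2 -16.3  -0.7  -2.6] rows 1.3551085163795722
3.0667 [-0.974 -0.157  1.273  2.396 -0.179  0.12  -1.126] [ 0.5496 -0.1671  0.106 ] [179.8 -39.7  -4.1]
delta [  0.1  -9.7   0.2 -22.7  -0.7   5.1] rows 1.3551085163795722
```

Emit:
arm_command(
  targets=[
    [0, -5, 0, -8, 0, -1, 0],
    [0, -9.7, 0, -16, 0, -2, 0],
    [0, -9.7, 0, -16, 0, -2, 0],
    [0, -9.7, 0, -16, 0, -2, 0],
    [0, -9.7, 0, -16, 0, -2, 0],
  ],
)

```text
time: 3.48
ee_pos: [0.5361, -0.1658, 0.0977]
eef_rot: [3.138, -0.526, -0.072]
ft_force: [-0.7, 0.8, 0.8]
grip_width: 0.0871
grasp_force: 0.0
```

```bash
python3 go.py .537 -.1655 .085 -4.4 30 0
```

```text
3.4833 [-0.933 -0.052  1.237  2.31  -0.207  0.342 -1.151] [ 0.5361 -0.1658  0.0977] [179.8 -30.2  -4.1]
delta [ 0.1 -0.2  0.2 -5.6 -0.4  8.4] rows 0.2422893225959729
```

Emit:
arm_command(
  targets=[
    [0, 0, 0, -3, 0, 4, 0],
    [0, 0, 0, -5.6, 0, 8.4, 0],
    [0, 0, 0, -5.6, 0, 8.4, 0.3],
    [0, 0, 0, -5.6, 0, 8.4, 0.7],
    [0, 0, 0, -5.6, 0, 8.4, 1],
  ],
  squeeze=45,
)

```text
time: 3.9
ee_pos: [0.5349, -0.1664, 0.0875]
eef_rot: [3.138, -0.524, -0.074]
ft_force: [0.1, -0.2, 0.0]
grip_width: 0.0747
grasp_force: 0.0
```

Emit:
arm_command(
  targets=[
    [0, 0, 0, 0, 0, 0, 1],
    [0, 0, 0, 0, 0, 0, 1],
    [0, 0, 0, 0, 0, 0, 1],
    [0, 0, 0, 0, 0, 0, 1],
    [0, 0, 0, 0, 0, 0, 1],
  ],
  squeeze=45,
)

```text
time: 4.32
ee_pos: [0.5355, -0.1661, 0.0878]
eef_rot: [3.138, -0.525, -0.074]
ft_force: [-1.8, -1.2, 2.2]
grip_width: 0.0486
grasp_force: 45.0
```

```bash
python3 go.py .537 -.1655 .175 -4.4 30 0
```

```text
4.3167 [-0.99   0.021  1.325  2.318 -0.451  0.338 -0.925] [ 0.5355 -0.1661  0.0878] [179.8 -30.1  -4.2]
delta [  0.1  -0.1   0.2  45.   -0.4 -77.8] rows 2.1553403998677525
```

Emit:
arm_command(
  targets=[
    [0, 0, 0, 4, 0, -7, 1],
    [0, 0, 0, 14, 0, -24, 1],
    [0, 0, 0, 27, 0, -47, 1],
    [0, 0, 0, 40, 0, -70, 1],
    [0, 0, 0, 50, 0, -86, 1],
  ],
)

```text
time: 4.73
ee_pos: [0.5361, -0.1666, 0.191]
eef_rot: [3.135, -0.528, -0.073]
ft_force: [2.7, -1.1, -0.9]
grip_width: 0.0485
grasp_force: 45.0
```

```bash
cat > path.py <<'E'
from h import *
import sys
x,y,z,yaw,lean=map(float,sys.argv[1:6]);n=int(sys.argv[6])
o=telemetry.get_obs();print(o['time'],np.round(o['joint_positions'],3),np.round(o['ee_pos'],4),np.degrees(o['eef_rot']).round(1))
P0=np.array(o['ee_pos']);R0=R.from_euler('xyz',o['eef_rot']);e=R0.as_matrix()[:,2]
M0=R0.as_matrix();yaw0=np.degrees(np.arctan2(-M0[0,1],M0[1,1]))+180;yaw0=(yaw0+180)%360-180;lean0=np.degrees(np.arctan2(e[:2]@[np.cos(np.radians(yaw0)),np.sin(np.radians(yaw0))],-e[2]))
# target is grasp point
g0=P0+.003*e;az0=np.arctan2(g0[1],g0[0]);r0=np.hypot(*g0[:2]);az1=np.arctan2(y,x);r1=np.hypot(x,y)
print('yaw,lean',yaw0,lean0)
for k in range(1,n+1):
    s=k/n;a=az0+(az1-az0)*s;r=r0+(r1-r0)*s;Rm=Rt(yaw0+(yaw-yaw0)*s,lean0+(lean-lean0)*s)
    P=np.array([r*np.cos(a),r*np.sin(a),g0[2]+(z-g0[2])*s])-.003*Rm.as_matrix()[:,2]
    d=delta(P,Rm,P0=P0,R0=R0);print(d,max(np.linalg.norm(d[:3])/7.16,np.linalg.norm(d[3:])/41.7).round(1));P0,R0=P,Rm
E
python3 path.py .53 .17 .2 18 20 2
```

```text
4.7333 [-0.634 -0.256  0.832  2.209  0.208  0.588 -1.557] [ 0.5361 -0.1666  0.191 ] [179.6 -30.3  -4.2]
yaw,lean -4.387117905392188 30.262560694976237
[   5.5   -5.1   -9.8   11.5 -170.3   -1.2] 4.1
[   4.3   -5.1  -10.3   -6.  -169.5   -9.3] 4.1
```

Emit:
arm_command(
  targets=[
    [1.1, -1, -2, 2, -34, 0, 1],
    [2.2, -2, -4, 5, -68, 0, 1],
    [3.3, -3, -6, 7, -102, 0, 1],
    [4.4, -4, -8, 9, -136, -1, 1],
    [5.5, -5, -9.8, 11, -170, -1, 1],
  ],
)

```text
time: 5.15
ee_pos: [0.557, 0.0048, 0.1929]
eef_rot: [-3.138, -0.436, 0.121]
ft_force: [1.4, -0.9, -1.7]
grip_width: 0.0486
grasp_force: 45.0
```

Emit:
arm_command(
  targets=[
    [0.9, -1, -2, -1, -34, -2, 1],
    [1.8, -2, -4, -2, -68, -4, 1],
    [2.6, -3, -6, -4, -102, -6, 1],
    [3.5, -4, -8, -5, -136, -7, 1],
    [4.3, -5, -10.3, -6, -170, -9, 1],
  ],
)

```text
time: 5.57
ee_pos: [0.5267, 0.1723, 0.1987]
eef_rot: [-3.138, -0.348, 0.316]
ft_force: [0.7, -0.1, -1.2]
grip_width: 0.0485
grasp_force: 45.0
```

```bash
python3 path.py .52 .178 .17 18 -40 2
```

```text
5.5667 [-0.929 -0.091  0.493  2.068  0.108  0.809 -1.744] [0.5267 0.1723 0.1987] [-179.8  -19.9   18.1]
yaw,lean 18.195442149551923 19.948805453316965
[ -0.2 -30.    0.1  -5.5  -3.7  11.6] 4.2
[  0.  -30.    0.1   1.   -3.7  13.6] 4.2
```

Emit:
arm_command(
  targets=[
    [0, -6, 0, -1, -1, 2, 1],
    [0, -12, 0, -2, -2, 4, 1],
    [0, -18, 0, -3, -3, 7, 1],
    [0, -24, 0, -4, -3, 9, 1],
    [0, -30, 0, -5, -4, 11, 1],
  ],
)

```text
time: 5.98
ee_pos: [0.5256, 0.1751, 0.1872]
eef_rot: [-3.137, 0.178, 0.318]
ft_force: [0.4, -0.4, -0.9]
grip_width: 0.0487
grasp_force: 45.0
```

Emit:
arm_command(
  targets=[
    [0, -6, 0, 0, -1, 2, 1],
    [0, -12, 0, 0, -2, 4, 1],
    [0, -18, 0, 1, -3, 7, 1],
    [0, -24, 0, 1, -3, 9, 1],
    [0, -30, 0, 1, -4, 11, 1],
  ],
)

```text
time: 6.4
ee_pos: [0.5237, 0.1782, 0.1756]
eef_rot: [-3.137, 0.702, 0.319]
ft_force: [0.4, 0.4, -1.3]
grip_width: 0.0483
grasp_force: 45.0
```

```bash
python3 path.py .52 .178 .12 18 -40 2
python3 - <<'E'
from h import *
a=camera('scene');b=camera('top')
cv2.imwrite('pics/tilt.png',np.hstack([cv2.resize(a[100:260,300:460],None,fx=2.5,fy=2.5),cv2.resize(b[150:310,150:310],None,fx=2.5,fy=2.5)]))
E
```

```text
6.4 [-0.693  0.744  0.522  1.268 -0.264  1.918 -1.415] [0.5237 0.1782 0.1756] [-179.8   40.2   18.3]
yaw,lean 18.11869589337266 -40.231943469426156
[-0.1  0.1  0.2 16.6 -0.4 20.9] 0.6
[ 0.   0.1  0.  16.5 -0.5 20.9] 0.6
```

View pics/tilt.png

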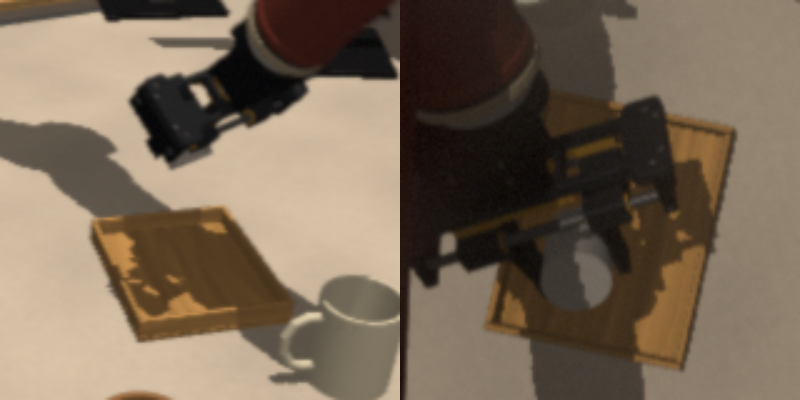

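The top view shows the cup held upside down at about (575,270) in the crop, above the middle of the tray; tilt is 55° below level. Next I lower it and tap.

Emit:
arm_command(
  targets=[
    [0, 0, 0, 19, 0, 23, 1],
    [0, 0, 0, 38, 0, 45, 1],
    [0, 0, 0, 57, 0, 67, 1],
    [0, 0, 0, 57, 0, 67, 1],
    [0, 0, 0, 57, 0, 67, 1],
  ],
  squeeze=55,
)

```text
time: 6.92
ee_pos: [0.5233, 0.1785, 0.0887]
eef_rot: [-3.137, 0.697, 0.319]
ft_force: [0.6, -0.0, 0.3]
grip_width: 0.0483
grasp_force: 55.0
```

```bash
python3 path.py .52 .178 .0455 18 -40 1
```

```text
6.9167 [-0.687  0.821  0.5    1.328 -0.291  1.781 -1.405] [0.5233 0.1785 0.0887] [-179.7   39.9   18.3]
yaw,lean 18.107733372130525 -39.91683806197809
[-0.1 -0.1  0.2 25.2 -0.4 32.2] 1.0
```

Emit:
arm_command(
  targets=[
    [0, -7, 0, 0, 0, 0, 1],
    [0, -7, 0, 7, 0, 9, 1],
    [0, -7, 0, 26, 0, 33, 1],
    [0, -7, 0, 26, 0, 33, 1],
    [0, -7, 0, 26, 0, 33, 1],
  ],
)

```text
time: 7.33
ee_pos: [0.5234, 0.1785, 0.0469]
eef_rot: [-3.137, 0.815, 0.32]
ft_force: [-0.1, -0.2, -1.3]
grip_width: 0.0483
grasp_force: 55.0
```

```bash
python3 path.py .52 .178 .085 18 -47 1
```

```text
7.3333 [-0.652  0.953  0.476  1.246 -0.305  1.849 -1.399] [0.5234 0.1785 0.0469] [-179.7   46.7   18.3]
yaw,lean 18.113955179631574 -46.682048242076476
[ -0.1  -0.3   0.2 -30.   -0.7 -26.7] 1.0
```

Emit:
arm_command(
  targets=[
    [0, 0, 0, -11, 0, -10, 1],
    [0, 0, 0, -22, 0, -20.5, 1],
    [0, 0, 0, -22, 0, -20.5, 1],
    [0, 0, 0, 3, 0, 2.8, 1],
    [0, 0, 0, 3, 0, 2.8, 1],
  ],
)

```text
time: 7.75
ee_pos: [0.5226, 0.1787, 0.0417]
eef_rot: [-3.135, 0.818, 0.321]
ft_force: [-1.2, 0.1, -0.9]
grip_width: 0.0481
grasp_force: 55.0
```

Emit:
arm_command(
  targets=[
    [0, 0, 0, -15, 0, -14, 1],
    [0, 0, 0, -25, 0, -23, 1],
    [0, 0, 0, -25, 0, -23, 1],
    [0, 0, 0, 1, 0, 1, 1],
    [0, 0, 0, -25, 0, -23, 1],
  ],
)

```text
time: 8.17
ee_pos: [0.5168, 0.177, 0.0631]
eef_rot: [-3.139, 0.839, 0.318]
ft_force: [-3.2, 0.3, -7.1]
grip_width: 0.0482
grasp_force: 54.9
```

```bash
python3 path.py .52 .178 .085 18 -47 1
python3 - <<'E'
from h import *
a=camera('scene');b=camera('top')
cv2.imwrite('pics/tap1.png',np.hstack([cv2.resize(a[130:250,310:430],None,fx=3.3,fy=3.3),cv2.resize(b[175:305,170:300],None,fx=3.045,fy=3.045)[:396]]))
E
```

```text
8.1667 [-0.655  0.939  0.478  1.248 -0.297  1.884 -1.4  ] [0.5168 0.177  0.0631] [-179.8   48.1   18.2]
yaw,lean 18.093158409564126 -48.059108978113635
[ -0.    1.1   0.1 -14.1  -0.  -20.2] 0.6
```

View pics/tap1.png

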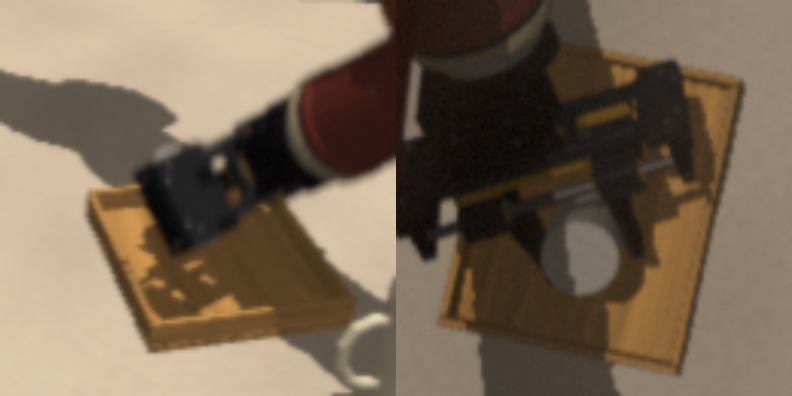

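```bash
python3 path.py .52 .178 .040 18 -47 1
```

```text
8.2667 [-0.656  0.921  0.485  1.238 -0.295  1.892 -1.4  ] [0.5229 0.178  0.0772] [-179.8   46.9   18.3]
yaw,lean 18.109219954209408 -46.94321705824203
[-0.  -0.1  0.2 25.3 -0.8 24.4] 0.8
```

Emit:
arm_command(
  targets=[
    [0, 0, 0, 13, -1, 12, 1],
    [0, 0, 0, 25, -1, 24, 1],
    [0, 0, 0, 26, -1, 25, 1],
    [0, 0, 0, 27, -1, 26, 1],
    [0, 0, 0, 27, -1, 26, 1],
  ],
)

```text
time: 8.68
ee_pos: [0.5196, 0.1791, 0.0413]
eef_rot: [-3.135, 0.825, 0.32]
ft_force: [-8.8, 0.0, 21.4]
grip_width: 0.0494
grasp_force: 54.2
```

Emit:
arm_command(
  targets=[
    [0, 0, 0, 0.7, 0, 0.7, 1],
    [0, 0, 0, 1.5, 0, 1.4, 1],
    [0, 0, 0, 2.2, 0, 2.1, 1],
    [0, 0, 0, 2.9, 0, 2.8, 1],
    [0, 0, 0, 2.9, 0, 2.8, 1],
  ],
)

```text
time: 9.1
ee_pos: [0.5194, 0.1791, 0.0403]
eef_rot: [-3.135, 0.827, 0.32]
ft_force: [-12.7, -0.0, 41.7]
grip_width: 0.0493
grasp_force: 55.3
```

```bash
python3 path.py .52 .178 .074 18 -47 1
python3 - <<'E'
from h import *
o=telemetry.get_obs();b=camera('wrist');cv2.imwrite('pics/w2.png',b)
E
```

```text
9.1 [-0.652  0.963  0.473  1.249 -0.309  1.848 -1.4  ] [0.5194 0.1791 0.0403] [-179.6   47.4   18.3]
yaw,lean 18.01158093731445 -47.38482759707637
[ -0.2   0.4   0.2 -24.6   1.1 -26. ] 0.9
```

View pics/w2.png

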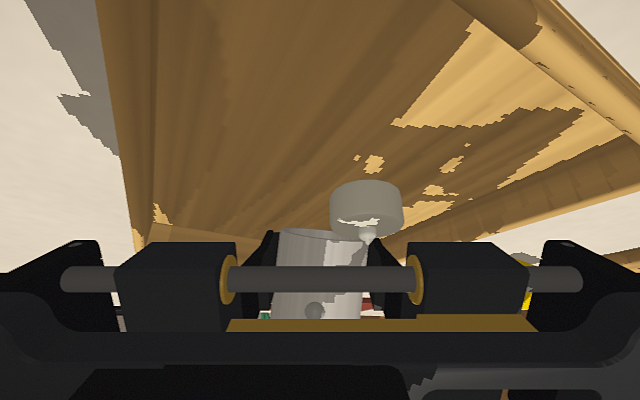

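The wrist view shows the tea light out of the cup, lying on the tray floor at (366,210) beside the cup mouth (320,235). I lift straight up.

Emit:
arm_command(
  targets=[
    [0, 0, 0, -7, 0, -7, 1],
    [0, 0, 0, -18, 0, -17, 1],
    [0, 0, 0, -36, 0, -34, 1],
    [0, 0, 0, -60, 0, -57, 1],
    [0, 0, 0, -84, 0, -80, 1],
  ],
)

```text
time: 9.57
ee_pos: [0.5224, 0.1789, 0.1513]
eef_rot: [-3.136, 0.82, 0.32]
ft_force: [0.1, -0.4, 0.2]
grip_width: 0.0492
grasp_force: 53.1
```

```bash
python3 path.py .55 .0 .19 0 20 3
python3 - <<'E'
from h import *
b=camera('wrist');a=camera('top');cv2.imwrite('pics/w3.png',np.hstack([b[100:400,150:550],cv2.resize(a[175:305,170:300],(300,300))]))
E
```

```text
9.5667 [-0.662  0.846  0.502  1.206 -0.274  1.996 -1.406] [0.5224 0.1789 0.1513] [-179.7   47.    18.3]
yaw,lean 18.100686158711937 -46.96130650870257
[  3.4  22.3   5.1 -12.9  60.5  -7.4] 3.2
[  1.4  22.3   5.9  -9.3  60.4 -11. ] 3.2
[ -0.9  22.3   6.   -4.7  60.3 -13.2] 3.2
```

View pics/w3.png

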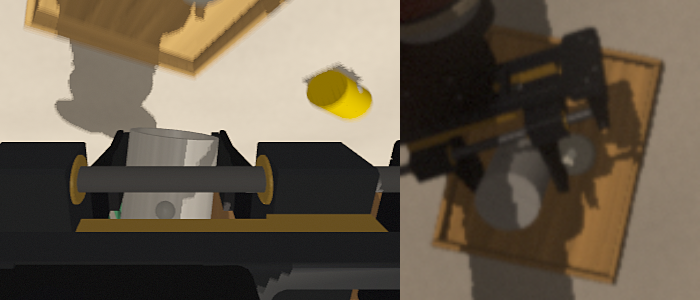

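The tea light stands in the tray, at about (575,155) in the top crop. The cup has turned somewhat in the hand, so I measure its mouth in the tool frame.

```bash
cat > mouth.py <<'E'
from h import *
def mouth(L,Rr): # rim end pixels left,right in wrist image -> tool coords (mm) of mouth centre and rim line direction
    c=get_calibration('wrist');M=c['mount']
    d=[np.array([(u-c['cx'])/c['fx'],-(v-c['cy'])/c['fy'],-1]) for u,v in(L,Rr)]
    dep=.049/np.linalg.norm(d[0]-d[1])
    P=[(M@np.r_[x*dep,1])[:3]*1e3 for x in d];m=(P[0]+P[1])/2
    return m.round(1),(P[1]-P[0]).round(1),np.degrees(np.arctan2(m[0],m[2]-3)).round(1),np.hypot(m[0],m[2]-3).round(1)
def projt(p): 
    c=get_calibration('wrist');q=np.linalg.inv(c['mount'])@np.r_[np.array(p)/1e3,1];return np.array([c['cx']-c['fx']*q[0]/q[2],c['cy']+c['fy']*q[1]/q[2]]).round(1)
E
python3 - <<'E'
from mouth import *
print(mouth((280,231),(368,237)))
for a in(50,60,70,75,80,90,100,110):
    r=np.radians(a);ax=np.array([np.sin(r),0,np.cos(r)]);up=np.array([np.cos(r),0,-np.sin(r)])
    m=np.array([0,0,3])+31*ax
    print(a,'L',projt(m+[0,-24.5,0]),'R',projt(m+[0,24.5,0]),'upper',projt(m-24.5*up),'lower',projt(m+24.5*up))
b=cv2.imread('pics/w3.png')[:,:400]
cv2.imwrite('pics/w3c.png',cv2.resize(b[110:230,80:260],(800,533),interpolation=cv2.INTER_CUBIC))
E
```

```text
(array([17. ,  1.8,  4.3]), array([-3.1, 48.9, -0.9]), np.float64(85.5), np.float64(17.0))
50 L [280.9 211.6] R [360.9 211.7] upper [320.9 224.5] lower [320.9 195. ]
60 L [279.6 209.1] R [362.2 209.2] upper [320.9 216.5] lower [320.9 199.3]
70 L [278.3 208. ] R [363.5 208.1] upper [320.9 209.3] lower [320.8 206.3]
75 L [277.5 208. ] R [364.2 208.1] upper [320.9 206.1] lower [320.8 210.8]
80 L [276.8 208.5] R [365.  208.6] upper [320.9 203.1] lower [320.8 215.9]
90 L [275.2 210.8] R [366.5 210.9] upper [320.9 198.2] lower [320.8 228. ]
100 L [273.6 214.9] R [368. 215.] upper [320.9 194.8] lower [320.7 242.3]
110 L [272.1 221. ] R [369.6 221.1] upper [320.9 193.1] lower [320.7 258. ]
```

View pics/w3c.png

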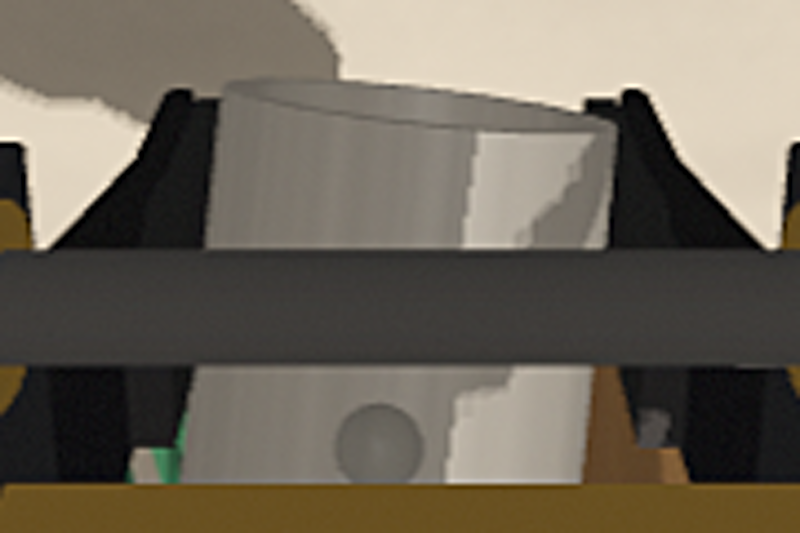

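The zoom shows the rim ends at (279.5,230) and (368.4,238) in the wrist image: the cup slid about 14 mm footward in the hand and twisted about 4°.

```bash
cat >> mouth.py <<'E'
def cupaxis(a,b): # a deg from tool z, b deg twist towards +y
    a,b=np.radians([a,b]);return np.array([np.sin(a)*np.cos(b),np.sin(a)*np.sin(b),np.cos(a)])
E
python3 - <<'E'
from mouth import *
from scipy.optimize import least_squares
# unknown: a,b, slide s, y offset;  cup centre=(0,y,3)+s*axis ; observe L,R rim ends, minor at mid, 
def pred(p):
    a,b,s,y=p;ax=cupaxis(a,b);e1=np.cross([0,0,1.],ax);e1/=np.linalg.norm(e1);e2=np.cross(ax,e1)
    m=np.array([0,y,3])+(31+s)*ax
    pts=np.array([projt(m+24.5*(np.cos(t)*e1+np.sin(t)*e2)) for t in np.linspace(0,2*np.pi,181)])
    L=pts[pts[:,0].argmin()];Rr=pts[pts[:,0].argmax()]
    k=np.abs(pts[:,0]-323.8)<1.2
    v=pts[k,1]
    return np.r_[L,Rr,v.max(),v.min()]
obs=np.array([279.5,230.2,368.4,238.1,100+110+128/4.444,100+110+90/4.444])
r=least_squares(lambda p:pred(p)-obs,[77,4,-14,1],diff_step=1e-2);print(r.x.round(2),(pred(r.x)-obs).round(1))
E
```

```text
Traceback (most recent call last):
  File "mouth.py", line 9, in projt
    c=get_calibration('wrist');q=np.linalg.inv(c['mount'])@np.r_[np.array(p)/1e3,1];return np.array([c['cx']-c['fx']*q[0]/q[2],c['cy']+c['fy']*q[1]/q[2]]).round(1)
ValueError: time passes only in moves, steps and waits
```

```bash
python3 - <<'E'
from mouth import *
print(mouth((279.5,230.2),(368.4,238.1)))
c=get_calibration('wrist');M=c['mount'];u,v=324,234.2
d=M[:3,:3]@np.array([(u-c['cx'])/c['fx'],-(v-c['cy'])/c['fy'],-1]);d/=np.linalg.norm(d)
for a in(60,65,70,75,80,85,90,95,100):print(a,(cupaxis(a,4)@d).round(3))
E
python3 path.py .55 .0 .19 0 20 3
```

```text
(array([17.6,  1.7,  2.6]), array([-4.1, 48.8, -1.2]), np.float64(91.2), np.float64(17.6))
60 0.118
65 0.031
70 -0.056
75 -0.143
80 -0.228
85 -0.312
90 -0.394
95 -0.472
100 -0.547
9.6667 [-0.662  0.84   0.504  1.201 -0.274  1.997 -1.406] [0.5249 0.1791 0.1557] [-179.7   46.4   18.3]
yaw,lean 18.100851077068143 -46.43491325059538
[  3.3  22.1   5.1 -12.4  60.5  -5.9] 3.2
[ 1.4 22.1  5.9 -9.4 60.3 -9.3] 3.2
[ -0.9  22.1   6.   -5.4  60.1 -11.7] 3.2
```

Emit:
arm_command(
  targets=[
    [0.7, 4.4, 1, -2, 12, -6, 1],
    [1.3, 8.8, 2, -5, 24, -10, 1],
    [2, 13.3, 3, -7, 36, -10, 1],
    [2.7, 17.7, 4, -10, 48, -9, 1],
    [3.3, 22.1, 5.1, -12, 60, -8, 1],
  ],
)

```text
time: 10.08
ee_pos: [0.5396, 0.1204, 0.1645]
eef_rot: [3.14, 0.428, 0.209]
ft_force: [-0.3, 0.3, -0.8]
grip_width: 0.049
grasp_force: 53.1
```

Emit:
arm_command(
  targets=[
    [0.3, 4.4, 1.2, -2, 12, -2, 1],
    [0.6, 8.8, 2.4, -4, 24, -4, 1],
    [0.9, 13.3, 3.6, -6, 36, -6, 1],
    [1.2, 17.7, 4.8, -8, 48, -8, 1],
    [1.4, 22.1, 5.9, -9, 60, -9, 1],
  ],
)

```text
time: 10.5
ee_pos: [0.5476, 0.0609, 0.1768]
eef_rot: [3.14, 0.042, 0.104]
ft_force: [0.9, -0.8, -1.5]
grip_width: 0.0491
grasp_force: 53.1
```

Emit:
arm_command(
  targets=[
    [-0.2, 4.4, 1.2, -1, 12, -2, 1],
    [-0.4, 8.8, 2.4, -2, 24, -4, 1],
    [-0.6, 13.3, 3.6, -3, 36, -7, 1],
    [-0.8, 17.7, 4.8, -4, 48, -9, 1],
    [-0.9, 22.1, 6, -5, 60, -12, 1],
  ],
)

```text
time: 10.92
ee_pos: [0.5491, 0.0013, 0.189]
eef_rot: [3.14, -0.344, 0.0]
ft_force: [0.3, -1.1, -1.2]
grip_width: 0.0491
grasp_force: 53.1
```

```bash
cat > place.py <<'E'
from mouth import *
import sys
up,fwd=float(sys.argv[1])/1e3,float(sys.argv[2])/1e3
A=cupaxis(73,4.5);e=np.array([-.08,1,0]);e-=A*(e@A);e/=np.linalg.norm(e);T=np.c_[A,e,np.cross(A,e)]
cen=np.array([17.5,1.7,6])-31*A
t=np.radians(15);ax=np.array([np.cos(t)*np.cos(YC),np.cos(t)*np.sin(YC),np.sin(t)]);y=-np.array([-np.sin(YC),np.cos(YC),0]);W=np.c_[ax,y,np.cross(ax,y)]
Rm=R.from_matrix(W@T.T);C=np.array([.537,-.1655,.085])+[0,0,up]+fwd*ax
P=C-Rm.apply(cen/1e3)
o=telemetry.get_obs();d=delta(P,Rm,o);print(o['time'],np.round(o['joint_positions'],2),'target',P.round(4),Rm.as_euler('xyz',degrees=True).round(1))
print('now',np.round(o['ee_pos'],4),np.degrees(o['eef_rot']).round(1),np.round(o['ft_force'],1))
print('delta',d,max(np.linalg.norm(d[:3])/7.16,np.linalg.norm(d[3:])/41.7).round(1))
R0=R.from_euler('xyz',o['eef_rot']);print('per mm: down',R0.inv().apply([0,0,-1]).round(2),'back',R0.inv().apply(-ax).round(2))
E
python3 place.py 80 5
```

```text
10.9167 [-0.82 -0.11  0.68  2.09  0.16  0.8  -1.79] target [ 0.5537 -0.1665  0.1701] [177.2 -31.9   0.9]
now [0.5491 0.0013 0.189 ] [179.9 -19.7   0. ] [ 0.3 -1.1 -1.2]
delta [ -2.4  12.2  -0.5  -2.1 167.7  19.5] 4.0
per mm: down [-0.34 -0.    0.94] back [-0.99 -0.07 -0.08]
```

Emit:
arm_command(
  targets=[
    [-0.5, 3, 0, 0, 40, 0, 1],
    [-1.2, 6, 0, 0, 80, 3, 1],
    [-1.8, 9, -0.3, -1, 120, 10, 1],
    [-2.4, 12.2, -0.5, -2, 158, 17, 1],
    [-2.4, 12.2, -0.5, -2, 168, 19.5, 1],
  ],
)

```text
time: 11.33
ee_pos: [0.5509, -0.1723, 0.1683]
eef_rot: [3.091, -0.554, 0.01]
ft_force: [-0.2, 0.6, -1.7]
grip_width: 0.0487
grasp_force: 53.1
```

```bash
python3 place.py 12 6
```

```text
11.3333 [-0.75 -0.21  0.98  2.23  0.18  0.49 -1.44] target [ 0.5546 -0.1665  0.1023] [177.2 -31.9   0.9]
now [ 0.5509 -0.1723  0.1683] [177.1 -31.7   0.6] [-0.2  0.6 -1.7]
delta [  0.3   0.2  -0.3 -31.5  -8.6  57.7] 1.6
per mm: down [-0.53 -0.04  0.85] back [-0.95 -0.07 -0.29]
```

Emit:
arm_command(
  targets=[
    [0, 0, 0, -8, -4, 16, 1],
    [0, 0, 0, -17, -8, 32, 1],
    [0, 0, 0, -26, -8.6, 48, 1],
    [0, 0, 0, -31.5, -8.6, 57.7, 1],
    [0, 0, 0, -31.5, -8.6, 57.7, 1],
  ],
)

```text
time: 11.75
ee_pos: [0.5566, -0.16, 0.1033]
eef_rot: [3.091, -0.552, 0.018]
ft_force: [-0.0, 0.4, -1.6]
grip_width: 0.0489
grasp_force: 53.1
```

```bash
python3 place.py 2 5
```

```text
11.75 [-1.05  0.02  1.36  2.29 -0.43  0.33 -0.89] target [ 0.5537 -0.1665  0.0921] [177.2 -31.9   0.9]
now [ 0.5566 -0.16    0.1033] [177.1 -31.6   1. ] [-0.   0.4 -1.6]
delta [ 0.   0.3  0.1 -8.5  6.   8.3] 0.3
per mm: down [-0.52 -0.04  0.85] back [-0.95 -0.08 -0.29]
```

Emit:
arm_command(
  targets=[
    [0, 0, 0, -1, 3, 1, 1],
    [0, 0, 0, -3, 6, 3, 1],
    [0, 0, 0, -6, 6, 6, 1],
    [0, 0, 0, -8.5, 6, 8.3, 1],
    [0, 0, 0, -8.5, 6, 8.3, 1],
  ],
)

```text
time: 12.17
ee_pos: [0.5536, -0.1675, 0.0922]
eef_rot: [3.09, -0.551, 0.017]
ft_force: [-0.4, 0.4, -1.5]
grip_width: 0.049
grasp_force: 53.1
```

```bash
python3 place.py 0 5
```

```text
12.1667 [-0.89  0.09  1.23  2.3  -0.66  0.34 -0.67] target [ 0.5537 -0.1665  0.0901] [177.2 -31.9   0.9]
now [ 0.5536 -0.1675  0.0922] [177.  -31.5   1. ] [-0.4  0.4 -1.5]
delta [ 0.1  0.3  0.1 -1.  -1.1  1.8] 0.1
per mm: down [-0.52 -0.04  0.85] back [-0.95 -0.08 -0.29]
```

Lower in small steps until the rods carry it.

Emit:
arm_command(
  targets=[
    [0, 0, 0, -0.5, -1, 0.8, 1],
    [0, 0, 0, -1, -1, 1.7, 1],
    [0, 0, 0, -1, -1, 1.7, 1],
    [0, 0, 0, -1, -1, 1.7, 1],
    [0, 0, 0, -1, -1, 1.7, 1],
  ],
)

```text
time: 12.58
ee_pos: [0.5547, -0.1664, 0.0913]
eef_rot: [3.09, -0.552, 0.017]
ft_force: [-0.7, -1.1, -0.9]
grip_width: 0.049
grasp_force: 53.1
```

Emit:
arm_command(
  targets=[
    [0, 0, 0, -0.3, 0, 0.4, 1],
    [0, 0, 0, -0.5, 0, 0.8, 1],
    [0, 0, 0, -0.8, 0, 1.3, 1],
    [0, 0, 0, -1, 0, 1.7, 1],
    [0, 0, 0, -1, 0, 1.7, 1],
  ],
)

```text
time: 13.0
ee_pos: [0.5547, -0.1666, 0.0892]
eef_rot: [3.089, -0.552, 0.017]
ft_force: [-0.8, -0.7, 0.1]
grip_width: 0.049
grasp_force: 53.2
```

Emit:
arm_command(
  targets=[
    [0, 0, 0, -0.3, 0, 0.4, 1],
    [0, 0, 0, -0.5, 0, 0.8, 1],
    [0, 0, 0, -0.8, 0, 1.3, 1],
    [0, 0, 0, -0.8, 0, 1.3, 1],
    [0, 0, 0, -0.8, 0, 1.3, 1],
  ],
)

```text
time: 13.42
ee_pos: [0.5554, -0.1674, 0.0886]
eef_rot: [3.09, -0.554, 0.016]
ft_force: [-9.3, 1.6, 14.9]
grip_width: 0.0494
grasp_force: 53.3
```

Emit:
arm_command(
  targets=[
    [0, 0, 0, -0.7, 0, -0.7, 1],
    [0, 0, 0, -1.3, -0.1, -0.9, 1],
    [0, 0, 0, -2, -0.2, -1.1, 1],
    [0, 0, 0, -2.7, -0.2, -1.3, 1],
    [0, 0, 0, -2.7, -0.2, -1.3, 1],
  ],
)

```text
time: 13.83
ee_pos: [0.5524, -0.1671, 0.0882]
eef_rot: [3.088, -0.554, 0.017]
ft_force: [3.7, -4.3, 5.0]
grip_width: 0.0494
grasp_force: 53.1
```

Emit:
arm_command(
  targets=[
    [0, 0, 0, -0.5, 0, -0.2, 1],
    [0, 0, 0, -1, -0.1, -0.3, 1],
    [0, 0, 0, -1.5, -0.1, -0.5, 1],
    [0, 0, 0, -1.9, -0.2, -0.6, 1],
    [0, 0, 0, -1.9, -0.2, -0.6, 1],
  ],
)

```text
time: 14.25
ee_pos: [0.5519, -0.167, 0.0887]
eef_rot: [3.087, -0.556, 0.019]
ft_force: [9.3, -5.2, 4.1]
grip_width: 0.0488
grasp_force: 52.7
```

Emit:
arm_command(
  targets=[
    [0, 0, 0, 0, 0, 0, 0.4],
    [0, 0, 0, 0, 0, 0, 0.3],
    [0, 0, 0, 0, 0, 0, 0.1],
    [0, 0, 0, 0, 0, 0, 0],
    [0, 0, 0, 0, 0, 0, 0],
  ],
)

```text
time: 14.67
ee_pos: [0.549, -0.1658, 0.0862]
eef_rot: [3.09, -0.55, 0.017]
ft_force: [0.2, 0.1, -0.5]
grip_width: 0.0712
grasp_force: 0.0
```

Emit:
arm_command(
  targets=[
    [0, 0, 0, 0, 0, 0, 0],
    [0, 0, 0, 11, 0, -17, 0],
    [0, 0, 0, 22, 0, -34, 0],
    [0, 0, 0, 37, 0, -59, 0],
    [0, 0, 0, 50, 0, -80, 0],
  ],
)

```text
time: 15.08
ee_pos: [0.547, -0.1555, 0.1408]
eef_rot: [3.103, -0.539, 0.019]
ft_force: [0.3, 1.7, -2.4]
grip_width: 0.087
grasp_force: 0.0
```

```bash
python3 path.py .6 0.0 .24 0 0 2
```

```text
15.0833 [-0.753 -0.151  0.986  2.262  0.047  0.432 -1.337] [ 0.547  -0.1555  0.1408] [177.8 -30.9   1.1]
yaw,lean -0.020508385704943066 30.911730831522924
[  1.7 -15.4   0.7  54.7 -73.2 -29.7] 2.3
[  0.  -15.5  -0.   34.1 -80.6 -43.5] 2.3
```

Emit:
arm_command(
  targets=[
    [0.3, -3, 0, 11, -10, -15, 0],
    [0.6, -6, 0, 22, -25, -20, 0],
    [1, -9, 0.3, 33, -40, -24, 0],
    [1.3, -12, 0.5, 44, -56, -28, 0],
    [1.7, -15.4, 0.7, 55, -73, -30, 0],
  ],
)

```text
time: 15.5
ee_pos: [0.5802, -0.0807, 0.1948]
eef_rot: [-3.14, -0.272, -0.001]
ft_force: [-0.4, -1.9, 0.6]
grip_width: 0.0869
grasp_force: 0.0
```

Emit:
arm_command(
  targets=[
    [0, -3, 0, 5, -25, -10, 0],
    [0, -6, 0, 10, -50, -20, 0],
    [0, -9, 0, 15, -80, -30, 0],
    [0, -12, 0, 20, -110, -40, 0],
    [0, -15, 0, 25, -145, -45, 0],
  ],
)

```text
time: 15.92
ee_pos: [0.5923, 0.0641, 0.2453]
eef_rot: [-3.141, -0.011, -0.002]
ft_force: [2.3, -1.2, 0.9]
grip_width: 0.087
grasp_force: 0.0
```

Emit:
arm_command(
  targets=[
    [0, 0, 0, 0, -25, 0, 0],
    [0, 0, 0, 0, -50, 0, 0],
    [0, 0, 0, 0, -80, 0, 0],
    [0, 0, 0, 0, -105, 0, 0],
    [0, 0, 0, 0, -120, 0, 0],
  ],
)

```text
time: 16.33
ee_pos: [0.5915, 0.1873, 0.2433]
eef_rot: [-3.141, -0.011, 0.003]
ft_force: [-0.4, 1.1, -0.3]
grip_width: 0.087
grasp_force: 0.0
```

```bash
python3 - <<'E'
from h import *
o=telemetry.get_obs();print(o['time'],np.round(o['ee_pos'],3))
b=camera('top');a=camera('scene');cv2.imwrite('pics/top2.png',b);cv2.imwrite('pics/scene2.png',a)
A=cv2.imread('pics/top.png');S=cv2.imread('pics/scene.png')
f=lambda i,y,x:cv2.resize(i[y:y+75,x:x+65],(390,295),interpolation=cv2.INTER_CUBIC)
cv2.imwrite('pics/cmp.png',np.vstack([np.hstack([f(A,210,370),f(b,210,370)]),np.hstack([f(S,185,220),f(a,185,220)])]))
for n,p,q,(y,x,h,w) in(('top',A,b,(210,370,75,65)),('scene',S,a,(185,220,75,65))):
    d=cv2.absdiff(p,q)[y:y+h,x:x+w].max(2);print(n,d.mean(),(d>25).sum())
    g1,g2=[cv2.cvtColor(i,cv2.COLOR_BGR2GRAY)[y:y+h,x:x+w].astype(np.float32) for i in(p,q)];print(cv2.phaseCorrelate(g1,g2))
E
```

```text
16.3333 [0.591 0.187 0.243]
top 26.114461538461537 3469
((-0.02893573351227019, 0.5478089394055417), 0.9807706476140905)
scene 5.168205128205128 9
((-0.0024533830190947015, 0.4407755050586246), 0.9565081213138722)
```

View pics/cmp.png

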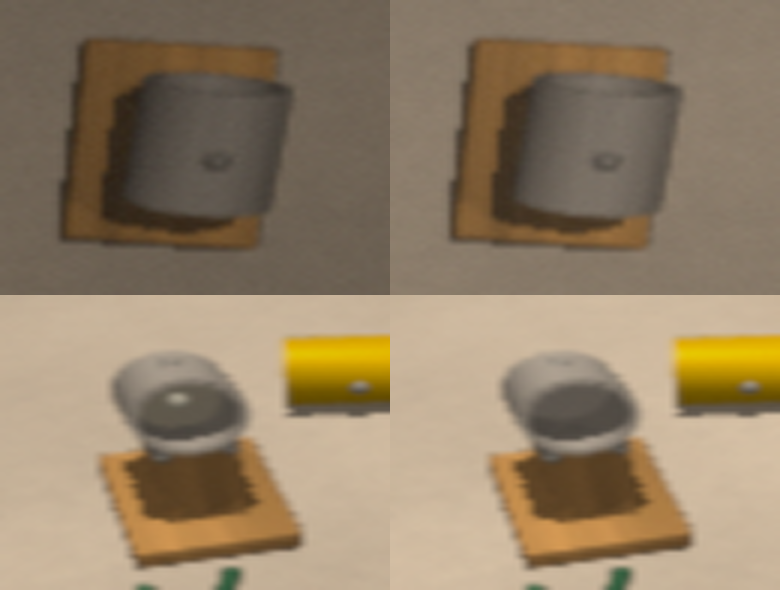

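Before and after match: the cup lies at the same pixels in both views, now empty. I'm handing the job in.

```bash
python3 - <<'E'
from h import *
print(order.close_job())
E
```

```text
the job is handed in; nothing more can be done
None
```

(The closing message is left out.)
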